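# Gauge the milled sample, then hold the gauge foot up at the red marker

## Task

Check the height of the aluminium milled sample with the height comparator: lift the comparator off the felt mat, set it down on the bare granite with its horseshoe foot astride the sample so that the sprung measuring foot rests on the sample's top, and let go so that the reading can settle. Then take the black lifting knob, draw the spindle up against its spring until the pointer stands level with the red marker on the scale, and finish while still holding it there, so that a colleague can change the sample under the raised foot. The comparator must stay flat on the granite while the knob is drawn up, and the sample and the other pieces stay where they are.

Things in the scene. Friction and masses are not known exactly. Their poses are not given: they have to be found in the camera images.
- gauge: loose height comparator, about 0.9 kg, at first standing on the 2 mm thick felt mat. Origin: on the spindle axis, level with its flat underside (z = 0 on the granite). Grey horseshoe foot, x -30 to +75 mm, 124 mm wide: two prongs 20 wide, 14 high (y -52, +52) run forward (-x) from a heel 22 high (x 29 to 75); free between them: 84 mm in y, x up to 29
- column_grip (a point): where to grip the comparator to carry it: middle of its bright steel column, 128 mm above the underside and 40 mm behind (+x of) the spindle axis. Column 24 mm (x) by 28 mm (y), flat-sided, black cap 30 mm in y, top at 144 mm: pinch along the comparator's y. Below, at 46 to 66 mm, a grey clamp 40 mm in y
- spindle (a joint): height of the measuring foot over the comparator's underside, in m: 0 = level with the underside (at rest), 0.048 = upper stop. A spring (with the weight) pulls it down with 1.5 N at 0, 3.2 N at 0.048. On a part it reads the part's height. Foot: steel disc 14 mm across on an 8 mm rod, guided in a boss 45 to 71 mm up
- knob (a point): middle of the black lifting knob on top of the spindle: upright cylinder 18 mm across, 18 mm high, on the comparator's z axis, 93 mm plus the spindle reading above the underside. A 13 mm collar begins 5.5 mm under it. The column's front is 28 mm, the red marker 22 mm behind its axis: pinch it along the comparator's y
- marker (a joint): setting of the red marker on the scale, in m, same numbers as the spindle: pointer and marker are level when spindle equals marker. Set between 0.029 and 0.042. Stiff, leave it as set
- pointer (a point): middle of the pointer, a black bar 2 mm high, 20 mm wide, that rides with the spindle before the white scale on the column's front; 76 mm plus the spindle reading above the underside, 24 mm behind the spindle axis
- mark (a point): middle between the marker's two red tabs (3 mm high, 16 mm left and right of the scale's middle), 76 mm plus the marker setting above the underside; level with point pointer when the spindle is at the mark
- sample: loose milled aluminium part with two holes in its top and one cut corner, 32 mm (x) by 56 mm (y), 22 mm high, 0.12 kg. Origin: centre of its underside, lying on the granite; z up. Its 56 mm fits across between the comparator's prongs when both have the same yaw
- v_block: bystander: steel V-block, 40 x 44 x 34 mm, loose; origin: centre of its underside
- ring_gauge: bystander: steel setting ring, 58 mm across, 18 mm high, loose; origin: centre of its underside
- hub: bystander: brass-coloured turned hub, 32 mm across, 22 mm high, loose; origin: centre of its underside
Things that resemble listed ones, but are neither listed nor needed, are in the scene too. What is shaped like the sample but green is not meant.

How it is judged:
By the outcome, as a careful person would: the job done as asked, in the order asked, and still so for the second after the job is handed in, while the arm keeps its last pose, push and grip.
It also fails if it takes over 61 s, if anything falls off the work surface, if the arm or the gripper's body presses on something with over 40 N, if the wrist force passes 120 N, or if a joint passes its speed limit or range.

## Robot

A 6-joint arm with a two-finger parallel gripper is mounted at the origin on a cart in front of the work surface, level with it; the furniture and walls round the work are solid. World frame = base frame: x ahead of the robot, y to its left, z up, the work surface at z = 0. Lengths are in m, angles in rad, forces in N, time in s.
With the tool pointing down it reaches from about 0.35 to 0.85 m from the base axis. Payload 8.1 kg.
Tool frame: the origin (TCP) lies on the centre line of the jaws, within the pads' length; the fingertips stand 11 mm ahead of it and the grasp point (between the pads) lies 8 mm behind it; z points along the fingers, y is the line along which they close (so a half turn about z gives the same grasp; the last joint's range is limited). The gripper opens to 85 mm and grips with 20 to 120 N. Pads are 22 mm wide; open, the fingers measure 114 mm over their backs; the gripper's body (76 mm by 85 mm) begins 54 mm behind the grasp point. The pads swing forward as they close: fully open they stand 13 mm farther back than shut.
Start: joints at [-1.394, 0.13, 1.488, -0, 1.523, -0.085], TCP at [0.155, -0.58, 0.242] pointing down, gripper open.
Joint ranges: [-2.96, 2.96], [-0.89, 2.26], [0.02, 2.5], [-1.34, 4.48], [0, 2.73], [-2.66, 2.66]. Speed limits (rad/s): [2.39, 2.39, 2.79, 3.14, 3.14, 3.14].

## Interface

Orientations are given as a rotation vector (axis times angle).
In Python, from workcell import bot, planner, sensors, optics, job_done gives the robot as it stands. Calls block until the motion is done:
- bot.move_ptp(position, orientation): joint-space move of the TCP to a pose.
- bot.move_linear(position, attitude=None, feed=0.15, f_stop=None): straight line of the TCP; attitude=None keeps the orientation; feed is the mean speed in m/s. With f_stop (N) it stops when the force on the tool has changed by that much, and returns True; else False.
- bot.move_joints(angles): joint-space move.
- bot.command_gripper(opening, newtons=None): opening from 0.0 (shut) to 1.0 (fully open); newtons is the grip in N (None keeps the last); returns when the fingers have stopped.
- bot.sleep(seconds).
- planner.ik(position, orientation): joint angles nearest the present ones, or None.
- sensors.get_obs(): the state.
- optics.grab_frame(name): name is "side" or "top"; returns a dict with "pixels" (480x640x3 uint8, red, green, blue), "mtx" (3x3 intrinsics, pixels), "extrinsics" (4x4, takes a point from world to camera coordinates). Camera axes: x right, y up, looking along -z (the intrinsics and any distortion apply to the point x, -y, -z); pixel columns grow to the right and rows downward; lengths in m; the calibration is good to about 2 mm. A picture is of the moment at which its call begins. There is no depth.
A pose or a line that the arm cannot do raises bot.MotionError and nothing moves.
- job_done(): hands the job in; it is judged then, once.
The state is a dict: "time": time; "joints": joint angles; "qd": joint speeds; "tau": joint torques, N m; "position": TCP position; "ee_rot": TCP orientation; "ft_force": force on the tool from outside, world axes, zero at the start; "torque": the same for the moment, N m; "opening": opening from 0.0 (shut) to 1.0 (fully open); "grip_force": force on a finger pad.
Only numpy, scipy, OpenCV 4.12 (cv2) and the standard library are available. Lean on these libraries where they do the work, as an engineer would, in place of code of your own. Each camera call takes 0.05 s, during which the arm holds its last target. There are 200 camera calls.

## Working session

There is one attempt and no reset: what is moved stays moved. The work goes in short steps, each a Python script; the robot and the scene stay as the last script left them, time stands still between calls to the robot, and variables do not carry over. Pictures are saved under pics/ and viewed, at most 10 in all, crops included, and the job is handed in when it is done.

```bash
mkdir -p pics; ls
python3 - <<'E'
from workcell import bot, planner, sensors, optics
import cv2,numpy as np
for n in("top","side"):
    f=optics.grab_frame(n); cv2.imwrite(f"pics/{n}0.png",f["pixels"][...,::-1]); print(n,f["mtx"].tolist(),np.round(f["extrinsics"],4).tolist(),[k for k in f], f.get("dist"))
o=sensors.get_obs();print(o)
E
```

```text
pics
top [[599.8024512227272, 0.0, 326.0626743006878], [0.0, 599.8024512227272, 244.421618431982], [0.0, 0.0, 1.0]] [[-0.0165, -0.9998, -0.0131, 0.1381], [0.9938, -0.0179, 0.1094, -0.5994], [-0.1096, -0.0112, 0.9939, -1.2997], [0.0, 0.0, 0.0, 1.0]] ['pixels', 'mtx', 'extrinsics'] None
side [[478.2580259392851, 0.0, 310.2573151123068], [0.0, 478.2580259392851, 245.55701385036144], [0.0, 0.0, 1.0]] [[0.8472, -0.5313, -0.0067, -0.4301], [0.25, 0.3874, 0.8874, -0.2733], [-0.4688, -0.7534, 0.461, -0.5795], [0.0, 0.0, 0.0, 1.0]] ['pixels', 'mtx', 'extrinsics'] None
{'time': 0.1, 'joints': array([-1.39440166e+00,  1.31089921e-01,  1.48916256e+00,  3.44018719e-05,
        1.52296224e+00, -8.53663804e-02]), 'qd': array([ 4.05485124e-05, -2.16637016e-03, -5.49045415e-04, -8.23151107e-04,
        3.54134328e-04, -1.92242665e-03]), 'tau': array([ 6.43214480e-04, -5.70951641e+01, -5.01942766e+01, -7.78126218e-05,
        8.12189042e-03, -2.07352122e-05]), 'position': array([ 0.15524144, -0.57909502,  0.24135103]), 'ee_rot': array([-3.11311602e+00, -4.09786134e-01,  6.19764359e-05]), 'ft_force': array([ 0.43577806, -0.50355651,  0.13732709]), 'torque': array([ 0.01955811, -0.05976757, -0.04372735]), 'grip_force': 0.0, 'opening': 1.000076522153819}
```

View pics/top0.png

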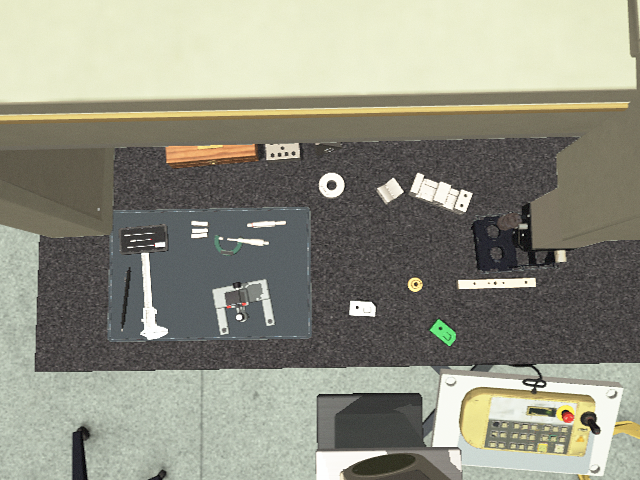

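View pics/side0.png

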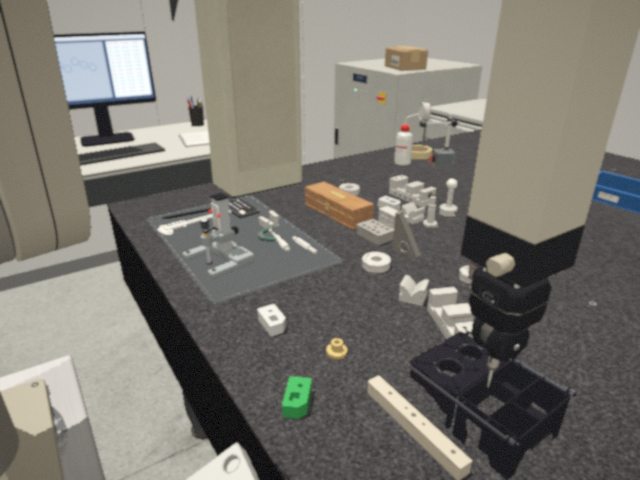

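The top view shows the gauge at about (242,303) on the mat with its prongs toward the robot, the sample at (362,309), the green decoy at (443,332), the hub at (415,285), the ring at (331,185) and the V-block at (390,190). In the side view the gauge is at about (217,240) and the sample at (271,320). Next I'll zoom in on the gauge and sample.

```bash
cat > h.py <<'E'
import numpy as np,cv2
from workcell import bot, planner, sensors, optics, job_done
def grab(n):
    f=optics.grab_frame(n); return f["pixels"][...,::-1].copy(),f["mtx"],f["extrinsics"]
def ray(u,v,K,T):
    d=np.array([(u-K[0,2])/K[0,0],-(v-K[1,2])/K[1,1],-1.]); R=T[:3,:3]
    return -R.T@T[:3,3], R.T@d
def onz(p,z,K,T):
    c,d=ray(*p,K,T); return c+d*(z-c[2])/d[2]
def tri(p,C,q,D):
    c1,d1=ray(*p,*C);c2,d2=ray(*q,*D)
    s=np.linalg.lstsq(np.c_[d1,-d2],c2-c1,rcond=None)[0]
    a=c1+d1*s[0];b=c2+d2*s[1]; return (a+b)/2,np.linalg.norm(a-b)
def proj(P,K,T):
    c=T[:3,:3]@np.asarray(P)+T[:3,3]; return np.array([K[0,0]*c[0]/-c[2]+K[0,2],-K[1,1]*c[1]/-c[2]+K[1,2]])
def crop(im,u,v,w,h,s):
    c=cv2.resize(im[v:v+h,u:u+w],None,fx=s,fy=s,interpolation=cv2.INTER_CUBIC)
    for k in range(0,w,10): cv2.line(c,(k*s,0),(k*s,10 if k%20 else 18),(0,255,255),1); 
    for k in range(0,h,10): cv2.line(c,(0,k*s),(10 if k%20 else 18,k*s),(0,255,255),1)
    for k in range(0,w,20): cv2.putText(c,str(u+k),(k*s+2,28),0,.4,(0,255,255),1)
    for k in range(0,h,20): cv2.putText(c,str(v+k),(20,k*s+5),0,.4,(0,255,255),1)
    return c
E
python3 - <<'E'
from h import *
t,K,T=grab("top"); s,L,S=grab("side")
a=crop(t,204,270,80,75,5); b=crop(s,175,190,80,100,5)[:500]
c=crop(t,340,290,50,40,5)[:225]; d=crop(s,250,295,50,50,5)
m=np.zeros((600,800,3),np.uint8); m[:375,:400]=a; m[:500,400:]=b; m[375:575,:250]=c[:200]
m[375:600,250:400]=d[:225,:150]
cv2.imwrite("pics/z1.png",m)
def comps(im,mask,C,z,amin=30):
    n,l,st,ce=cv2.connectedComponentsWithStats(mask.astype(np.uint8))
    for i in range(1,n):
        if st[i,4]>amin:
            r=cv2.minAreaRect(np.argwhere(l==i)[:,::-1].astype(np.float32)); print(st[i].tolist(),np.round(r[0],1),np.round(r[1],1),round(r[2],1),np.round(onz(r[0],z,*C),4))
w=t.min(2)>140; w[:150]=0; w[360:]=0; comps(t,w,(K,T),.022)
r=(t[...,2].astype(int)-t[...,1]>60)&(t[...,2].astype(int)-t[...,0]>60);r[:260]=0;r[350:]=0;r[:,300:]=0;comps(t,r,(K,T),.1,0)
print("beam edge",[np.round(onz((300,y),z,K,T),3).tolist() for y,z in((105,.6),(140,.4),(140,0),(340,0))])
E
```

```text
[266, 150, 34, 10, 256] [282.5 154.5] [ 9. 33.] 90.0 [0.8113 0.2239 0.022 ]
[319, 173, 26, 25, 432] [331.5 185. ] [24. 25.] 90.0 [0.7383 0.1133 0.022 ]
[410, 173, 63, 39, 1173] [440.5 193.2] [59.6 23.1] 20.6 [ 0.7146 -0.1325  0.022 ]
[377, 178, 27, 26, 373] [389.6 190.5] [18.5 21.4] 55.0 [ 0.7231 -0.0179  0.022 ]
[191, 221, 17, 5, 69] [199. 223.] [ 4. 16.] 90.0 [0.6568 0.414  0.022 ]
[247, 221, 39, 7, 190] [266.  223.6] [ 5.8 38.3] 85.9 [0.6526 0.2625 0.022 ]
[0, 224, 40, 136, 4872] [ 19.5 291.5] [135.  39.] 90.0 [0.5093 0.8159 0.022 ]
[520, 224, 8, 5, 35] [523.5 226. ] [4. 7.] 90.0 [ 0.6366 -0.3153  0.022 ]
[191, 228, 17, 10, 129] [199.  232.8] [ 8.6 16.6] 85.2 [0.6346 0.4139 0.022 ]
[227, 238, 42, 8, 179] [247.5 241.4] [41.3  6.2] 3.2 [0.613  0.3044 0.022 ]
[155, 242, 10, 5, 47] [159.5 244. ] [4. 9.] 90.0 [0.6107 0.5028 0.022 ]
[557, 250, 9, 12, 96] [561.  255.5] [11.  8.] 90.0 [ 0.5688 -0.3949  0.022 ]
[140, 253, 28, 87, 963] [153.5 296. ] [86. 27.] 90.0 [0.4942 0.5146 0.022 ]
[245, 279, 30, 47, 409] [259.8 303.3] [46.7 21.8] 77.5 [0.474  0.2773 0.022 ]
[408, 278, 14, 14, 90] [414.5 284.5] [13. 13.] 90.0 [ 0.5099 -0.0672  0.022 ]
[458, 278, 78, 11, 674] [496.5 283.2] [ 8.9 77.2] 88.4 [ 0.5097 -0.2489  0.022 ]
[212, 286, 31, 49, 518] [230.4 309.1] [46.7 30.6] 80.5 [0.4623 0.3428 0.022 ]
[349, 301, 27, 16, 366] [362.1 308.3] [26.1 14.6] 3.0 [0.4593 0.0504 0.022 ]
[242, 303, 4, 3, 10] [243.5 304. ] [2. 3.] 90.0 [0.4721 0.3018 0.1   ]
[226, 305, 5, 4, 11] [228.2 306.6] [3.6 2.7] 26.6 [0.4672 0.3339 0.1   ]
beam edge [[0.723, 0.152, 0.6], [0.734, 0.163, 0.4], [0.851, 0.185, 0.0], [0.391, 0.19, 0.0]]
```

View pics/z1.png

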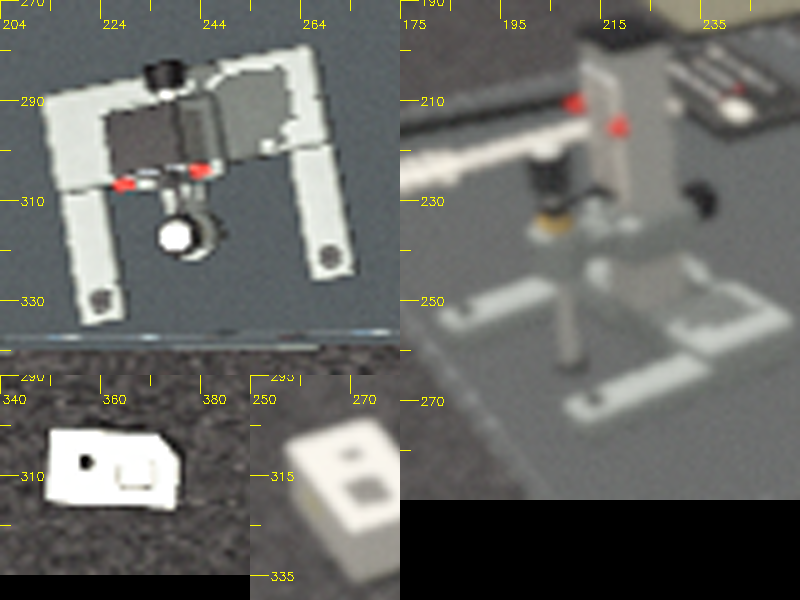

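The zoomed view shows the following:

| Feature | Top view (px) | Side view (px) |
|---|---|---|
| Prong-tip holes | (224,330.3), (270,321.5) | (188,251.7), (214,269.5) |
| Knob top | (239,317.5) | (204.5,220) |
| Cap | about (232,298) | about (222,197) |
| Red tabs | (228,306.6), (243.5,304) | (210,210.5), (218.5,215.5) |
| Sample top corners | (349.5,301), (349,314.5), (375.5,316) | not read |

The cut corner of the sample is at the upper right. Next I'll turn these pixels into positions.

Run:
```python
from h import *
t,K,T=grab("top"); s,L,S=grab("side"); A=(K,T);B=(L,S)
print("cams",ray(0,0,*A)[0],ray(0,0,*B)[0])
for n,p,q in(("holeL",(224,330.3),(188,251.7)),("holeR",(270,321.5),(214,269.5)),("knobtop",(239,317.5),(204.5,220)),("tabL",(228.2,306.6),(210,210.5)),("tabR",(243.5,304),(218.5,215.5)),("cap",(232.5,297.5),(222.5,196.5))):
    P,e=tri(p,A,q,B); print(n,P.round(4),round(e,4))
l=lambda p,z:onz(p,z,*A)[:2]
# kabsch from top-view corners (local x,y, z)
pts=[((219.5,334.5),-30,62,.016),((274.5,324.5),-30,-62,.016),((212.5,289.5),75,62,.024),((265.5,279.5),75,-62,.024)]
W=np.array([l(p,z) for p,_,_,z in pts]); Q=np.array([(x/1e3,y/1e3) for _,x,y,_ in pts])
M,_=cv2.estimateAffinePartial2D(Q,W); print("gauge",M[:,2],np.degrees(np.arctan2(M[1,0],M[0,0])),"scale",np.hypot(*M[:,0]))
yaw=np.arctan2(M[1,0],M[0,0]);R=np.array([[np.cos(yaw),-np.sin(yaw)],[np.sin(yaw),np.cos(yaw)]])
print("res",(W-(Q@R.T+M[:,2])).round(4).tolist())
print("knob by z",l((239,317.5),.104),"col pred",R@[.04,0]+M[:,2],"cap by z",l((232.5,297.5),.146))
# sample
w=(t.min(2)>140).astype(np.uint8); w[:290]=0;w[330:]=0;w[:,:340]=0;w[:,390:]=0
c=max(cv2.findContours(w,0,2)[0],key=cv2.contourArea); r=cv2.minAreaRect(c); bx=cv2.boxPoints(r)
X=np.array([l(p,.022) for p in bx]);print("sample",X.round(4).tolist(),X.mean(0),np.linalg.norm(X-np.roll(X,1,0),axis=1))
ws=(s.min(2)>185).astype(np.uint8); ws[:295]=0;ws[345:]=0;ws[:,:250]=0;ws[:,300:]=0
cs=max(cv2.findContours(ws,0,2)[0],key=cv2.contourArea); ms=cv2.moments(cs);mt=cv2.moments(c)
print("sample tri",tri((mt['m10']/mt['m00'],mt['m01']/mt['m00']),A,(ms['m10']/ms['m00'],ms['m01']/ms['m00']),B))
rs=cv2.minAreaRect(cs)
print("side px poly",cv2.approxPolyDP(cs,1.5,True)[:,0].tolist(), [onz(p,.022,*B)[:2].round(4).tolist() for p in cv2.approxPolyDP(cs,1.5,True)[:,0].astype(float)])
print("top poly",[(p.tolist(),l(p,.022).round(4).tolist()) for p in cv2.approxPolyDP(c,1.2,True)[:,0].astype(float)])
```

```text
cams [0.4555258  0.11271374 1.3592188 ] [ 0.16105099 -0.55924352  0.50676321]
holeL [0.4174 0.3568 0.0196] 0.0033
holeR [0.4354 0.2544 0.0196] 0.0041
knobtop [0.4462 0.3097 0.1056] 0.0042
tabL [0.4683 0.331  0.1137] 0.0026
tabR [0.4735 0.2993 0.1129] 0.0034
cap [0.4891 0.3155 0.1454] 0.0092
gauge [0.4448873  0.31136645] 9.4469860415692 scale 0.9756924064488227
res [[0.0015, 0.0004], [0.0012, 0.0002], [-0.0024, -0.0025], [-0.0025, 0.0015]]
knob by z [0.44418956 0.31066221] col pred [0.48434481 0.31793185] cap by z [0.48488704 0.31716558]
sample [[0.4452, 0.0802], [0.4773, 0.0779], [0.4734, 0.0204], [0.4413, 0.0229]] [0.45929897 0.05033609] [0.05750041 0.03221293 0.05765152 0.03218781]
sample tri (array([0.45976083, 0.05063037, 0.02195685]), np.float64(0.0018153192558853796))
side px poly [[259, 308], [259, 312], [271, 326], [280, 323], [284, 318], [274, 305]] [[0.4517, 0.08], [0.4462, 0.0692], [0.4451, 0.0226], [0.4617, 0.0218], [0.4742, 0.0305], [0.4783, 0.0739]]
top poly [([350.0, 301.0], [0.4758, 0.0768]), ([349.0, 314.0], [0.4471, 0.0796]), ([374.0, 316.0], [0.4418, 0.0245]), ([375.0, 307.0], [0.4616, 0.0217]), ([371.0, 302.0], [0.4728, 0.0303])]
```

Heights agree with the given sizes to about 2–3 mm: sample top 22.0, knob top about 104, cap about 145, and the foot corners fit. The gauge is at (0.4445, 0.311) with yaw 9.5°. The sample is at (0.4595, 0.0503) with yaw −4°. Now I'll grip the column.

```bash
cat >> h.py <<'E'
from scipy.spatial.transform import Rotation as Ro
def down(deg): return (Ro.from_euler('z',deg,degrees=True)*Ro.from_euler('x',180,degrees=True)).as_rotvec()
def st():
    o=sensors.get_obs(); print("t%.2f"%o["time"],o["position"].round(4),"F",o["ft_force"].round(2),"M",o["torque"].round(2),"open %.4f"%o["opening"],"grip %.1f"%o["grip_force"],"q",o["joints"].round(2))
E
python3 - <<'E'
from h import *
for d in (9.5,189.5,-4,176): print(d,planner.ik([.4845,.3175,.122],down(d)),planner.ik([.499,.05,.2],down(d)))
for P in ([.073,-.41,.33],[.41,0,.33],[.4845,.3175,.24]): print(planner.ik(P,down(np.degrees(np.arctan2(P[1],P[0])))))
E
```

```text
9.5 [0.49159881 0.16297752 1.67691249 0.         1.30170265 1.89658885] [-0.0024051  -0.11490603  1.81227564  0.          1.44422304  1.40258495]
189.5 [ 4.91598806e-01  1.62977519e-01  1.67691249e+00 -4.44089210e-16
  1.30170265e+00 -1.24500380e+00] [-0.0024051  -0.11490603  1.81227564  0.          1.44422304 -1.73900771]
-4 [0.49159881 0.16297752 1.67691249 0.         1.30170265 2.1322083 ] [-0.0024051  -0.11490603  1.81227564  0.          1.44422304  1.6382044 ]
176 [ 0.49159881  0.16297752  1.67691249  0.          1.30170265 -1.00938435] [-0.0024051  -0.11490603  1.81227564  0.          1.44422304 -1.50338826]
[-1.51785036e+00 -3.97691896e-01  1.81199053e+00 -4.44089210e-16
  1.72729402e+00  1.44753998e+00]
[-1.25204917e-01 -4.16474418e-01  1.82583787e+00 -4.44089210e-16
  1.73222920e+00  1.44559141e+00]
[ 4.91598806e-01  7.56329998e-02  1.55092142e+00 -4.44089210e-16
  1.51503823e+00  1.48229277e+00]
```

Run:
```python
from h import *
bot.move_joints([-1.394,-.40,1.82,0,1.72,-.5])
bot.move_joints([0.3,-.40,1.82,0,1.72,-1.2]); st()
bot.move_ptp([.4845,.3175,.23],down(189.5)); st()
bot.move_linear([.4845,.3175,.122],feed=.1); st()
bot.command_gripper(0.0,80); st()
bot.move_linear([.4845,.3175,.135],feed=.04); bot.sleep(.2); st()
bot.move_linear([.4845,.3175,.20],feed=.12);bot.sleep(.2); st()
t,_,_=grab("top"); s,_,_=grab("side")
m=np.zeros((480,800,3),np.uint8); m[:300,:400]=crop(t,200,255,100,75,4); m[:480,400:]=crop(s,165,160,100,120,4)
cv2.imwrite("pics/lift.png",m)
```

```text
t3.36 [0.3799 0.1704 0.3264] F [0.06 0.41 0.49] M [-0.03 -0.03 -0.02] open 1.0010 grip 0.0 q [ 0.3  -0.4   1.82 -0.    1.72 -1.2 ]
t4.19 [0.4847 0.3167 0.2306] F [ 0.64 -0.74  0.68] M [ 0.04 -0.02  0.  ] open 0.9973 grip 0.0 q [ 0.49  0.08  1.56 -0.    1.5  -1.24]
t5.42 [0.4851 0.3178 0.123 ] F [0.23 0.03 1.01] M [ 0.02 -0.01 -0.01] open 0.9969 grip 0.0 q [ 0.49  0.16  1.68 -0.    1.3  -1.25]
t5.99 [0.4846 0.318  0.1223] F [-0.26  3.82  0.22] M [0.37 0.04 0.03] open 0.3316 grip 78.5 q [ 0.49  0.16  1.68  0.    1.3  -1.25]
t6.67 [0.4843 0.3173 0.1345] F [ 0.53  0.38 -7.92] M [-0.05  0.   -0.  ] open 0.3326 grip 79.3 q [ 0.49  0.15  1.67 -0.    1.33 -1.24]
t7.56 [0.4838 0.3171 0.1986] F [ 0.2   0.66 -8.44] M [-0.02  0.01 -0.02] open 0.3306 grip 79.4 q [ 0.49  0.1   1.6   0.    1.44 -1.25]
```

View pics/lift.png

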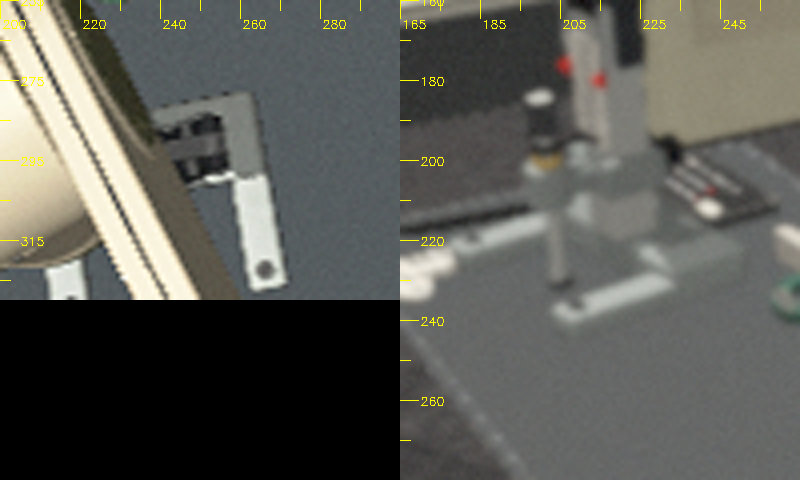

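The gauge hangs level with a weight of 8.4 N and almost no moment. The side view shows the prong hole at (207,236) and the foot at (204,231). Next I'll carry it to just above the sample.

Run:
```python
from h import *
bot.move_linear([.4995,.0505,.20],down(176),feed=.15)
bot.move_linear([.4995,.0505,.152],feed=.1);bot.sleep(.3); st()
t,_,_=grab("top"); s,_,_=grab("side")
m=np.zeros((600,800,3),np.uint8); m[:400,:400]=crop(t,315,250,80,80,5); m[:600,400:]=crop(s,215,225,80,120,5)
cv2.imwrite("pics/hover.png",m)
```

```text
t10.53 [0.5    0.0505 0.1527] F [-0.59  0.31 -7.85] M [-0.04  0.04 -0.06] open 0.3314 grip 79.3 q [-0.   -0.07  1.86 -0.    1.35 -1.5 ]
```

View pics/hover.png

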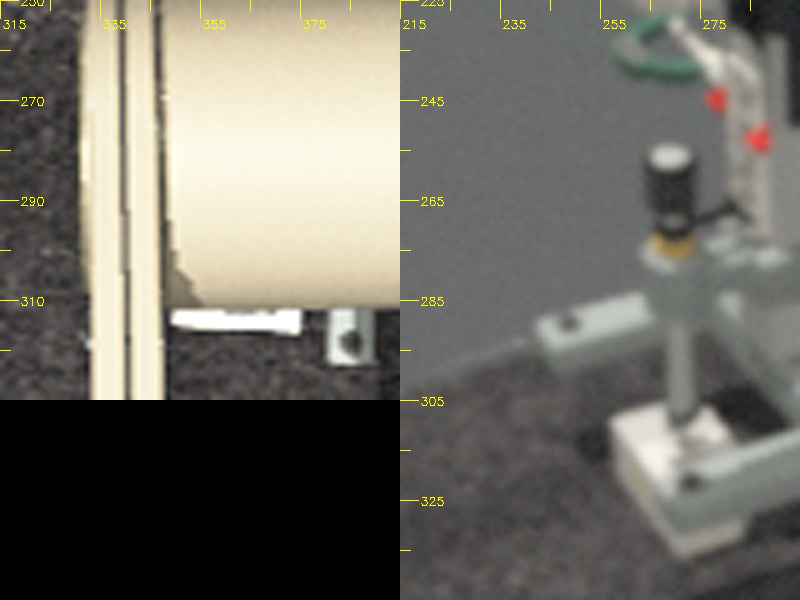

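The side view shows the foot at (271.5,308.5) just above the sample top, with the prongs either side. In the top view the −y prong tip is at (385,322.5). I'll check these against the plan.

Run:
```python
from h import *
_,K,T=grab("top"); _,L,S=grab("side")
print("tip",onz((385,322.7),.045,K,T),"exp .4261 .0035")
print("foot side",onz((271.3,309),.031,L,S),"sample ctr side",onz(((259+271.5+285+275)/4.,(308+326+319+304.5)/4.),.022,L,S))
print("holeR side",onz((273,321.3),.045,L,S),"holeL",onz((248.8,289.3),.045,L,S))
print("rest holes side", onz((214,269.5),.016,L,S),onz((188,251.7),.016,L,S),"knobtop",onz((269.3,255.5),.132,L,S))
```

```text
tip [0.42725138 0.00249299 0.045     ] exp .4261 .0035
foot side [0.46275692 0.05403042 0.031     ] sample ctr side [0.46286072 0.05021549 0.022     ]
holeR side [0.44012172 0.00425393 0.045     ] holeL [0.44861054 0.1114578  0.045     ]
rest holes side [0.43930525 0.2594733  0.016     ] [0.42072981 0.36270245 0.016     ] knobtop [0.46709659 0.05964871 0.132     ]
```

Run:
```python
from h import *
bot.move_linear([.4995,.0505,.127],feed=.06);st()
print(bot.move_linear([.4995,.0505,.114],feed=.012,f_stop=9)); st()
bot.sleep(.3); st()
bot.command_gripper(.6); bot.sleep(.2); st()
bot.move_linear([.4995,.0505,.185],feed=.12)
bot.move_linear([.40,.0505,.30],feed=.3); bot.move_ptp([.36,.25,.33],down(189)); st()
t,K,T=grab("top"); s,L,S=grab("side")
m=np.zeros((600,800,3),np.uint8); m[:400,:400]=crop(t,315,260,80,80,5); m[:600,400:]=crop(s,225,225,80,120,5)
cv2.imwrite("pics/placed.png",m)
```

```text
t11.29 [0.4993 0.0505 0.1267] F [ 0.49  0.06 -5.94] M [-0.02 -0.03  0.  ] open 0.3346 grip 79.5 q [-0.   -0.05  1.89 -0.    1.3  -1.5 ]
True
t11.95 [0.4993 0.0511 0.1202] F [-1.57  3.07  6.19] M [0.25 0.38 0.01] open 0.3314 grip 80.3 q [-0.   -0.04  1.89  0.    1.29 -1.5 ]
t12.25 [0.4991 0.0512 0.1201] F [-1.14  2.53  6.47] M [0.17 0.37 0.  ] open 0.3311 grip 80.3 q [-0.   -0.04  1.89  0.    1.29 -1.5 ]
t12.80 [0.4978 0.0507 0.1183] F [-0.1  -0.43 -0.14] M [-0.02 -0.01 -0.02] open 0.5976 grip 0.0 q [-0.   -0.04  1.9   0.    1.29 -1.5 ]
t15.00 [0.3601 0.2494 0.3283] F [0.05 0.25 0.22] M [-0.01  0.02  0.01] open 0.5994 grip 0.0 q [ 0.49 -0.33  1.77 -0.    1.71 -1.24]
```

View pics/placed.png

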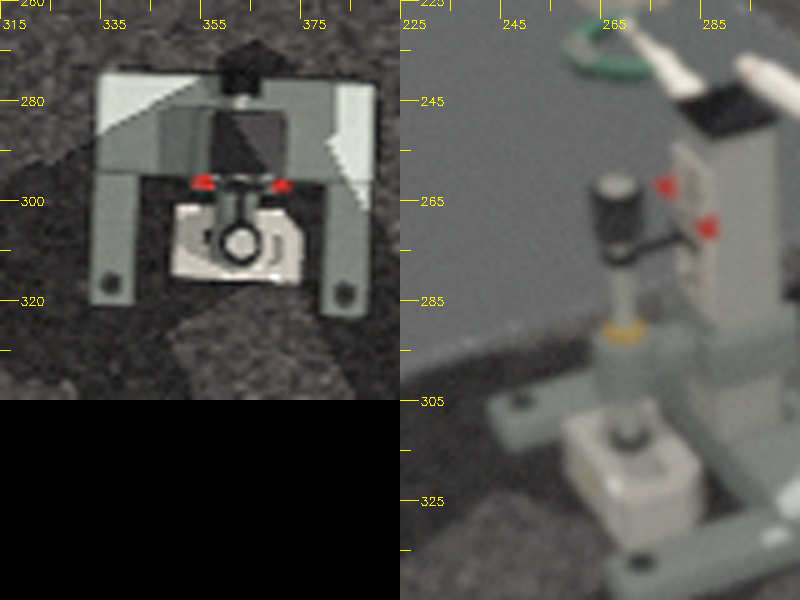

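The gauge stands flat and astride the sample, with the foot on top. The knob top is at (363,308.5) in the top view and (268,262) in the side view. The red tabs are at about (353,296), (369,297) and (276.5,262), (286,270.5). Next I'll measure the knob and marker.

```bash
cat > m.py <<'E'
from h import *
def cen(im,u0,v0,u1,v1):
    r=im[v0:v1,u0:u1].astype(float); w=np.clip(r[...,2]-np.maximum(r[...,1],r[...,0])-25,0,None)
    n,l,stt,_=cv2.connectedComponentsWithStats((w>0).astype(np.uint8)); out=[]
    for i in np.argsort(-stt[1:,4])[:2]+1:
        ww=w*(l==i); yy,xx=np.mgrid[:w.shape[0],:w.shape[1]]; out.append((u0+(ww*xx).sum()/ww.sum(),v0+(ww*yy).sum()/ww.sum()))
    return sorted(out)
E
python3 - <<'E'
from m import *
t,K,T=grab("top"); s,L,S=grab("side");A=(K,T);B=(L,S)
ct=cen(t,345,285,380,305); cs=cen(s,265,245,300,285); print(np.round(ct,2),np.round(cs,2))
P=[tri(a,A,b,B) for a,b in zip(ct,cs)]; print([(p.round(4),round(e,4)) for p,e in P])
k,e=tri((363,308.5),A,(268,262),B); print("knobtop tri",k.round(4),e,"top ray z.124",onz((363,308.5),.124,*A))
# holes -> yaw & position
h=np.array([onz((337,316.7),.014,*A),onz((383.6,318.6),.014,*A)]);print("holes",h.round(4), "tri",tri((337,316.7),A,(249,305),B)[0],tri((383.6,318.6),A,(273,337.5),B)[0])
d=h[0]-h[1]; yaw=np.arctan2(-d[0],d[1]); print("yaw",np.degrees(yaw),"mid",h.mean(0))
tb=np.array([onz(c,.112,*A) for c in ct]);print("tabs top",tb.round(4),"mid",tb.mean(0))
R=np.array([[np.cos(yaw),-np.sin(yaw),0],[np.sin(yaw),np.cos(yaw),0],[0,0,1]])
col=np.array([.4993,.0509,0]); o=col-R@[.04,0,0]; print("origin from release",o)
G=lambda x,y,z:o+R@np.array([x,y,z])/1e3
for n,q,m in(("knobtop",(0,0,124),(268,262)),("holeL",None,None),("capfrontL",(25,15,144),(279,244.5)),("capfrontR",(25,-15,144),(287,252.3)),("capbackR",(55,-15,144),(300,247.3)),("pointer",(24,0,98),None),("pointerR",(24,-10,98),None),("pointerL",(24,10,98),None)):
    if q: print(n,proj(G(*q),*B).round(1),m)
for mk in(29,32,35,38): print(mk,proj(G(22,16,76+mk),*B).round(1),proj(G(22,-16,76+mk),*B).round(1))
cv2.imwrite("pics/scale.png",cv2.resize(s[240:300,255:305],None,fx=10,fy=10,interpolation=cv2.INTER_NEAREST))
E
```

```text
[[355.34 296.03]
 [370.87 296.71]] [[277.96 261.9 ]
 [286.1  270.17]]
[(array([0.4854, 0.0675, 0.1106]), np.float64(0.0021)), (array([0.4833, 0.0354, 0.1109]), np.float64(0.0016))]
knobtop tri [0.4595 0.0529 0.1252] 0.0022691615342896212 top ray z.124 [0.45849175 0.05329107 0.124     ]
holes [[0.4416 0.1063 0.014 ]
 [0.4357 0.0028 0.014 ]] tri [0.44277934 0.10575939 0.01659847] [0.43657876 0.00241775 0.01503036]
yaw -3.257962000202554 mid [0.43861932 0.0545074  0.014     ]
tabs top [[0.4845 0.068  0.112 ]
 [0.4825 0.0359 0.112 ]] mid [0.48348675 0.05192438 0.112     ]
origin from release [0.45936465 0.05317326 0.        ]
knobtop [267.2 262.7] (268, 262)
capfrontL [276.7 244.6] (279, 244.5)
capfrontR [284.7 252. ] (287, 252.3)
capbackR [301.2 247.7] (300, 247.3)
pointer [281.  272.7] None
pointerR [283.7 275.4] None
pointerL [278.5 270.1] None
29 [275.7 265.2] [284.  273.7]
32 [275.6 263.7] [284.  272.1]
35 [275.6 262.1] [283.9 270.5]
38 [275.5 260.6] [283.9 268.9]
```

View pics/scale.png

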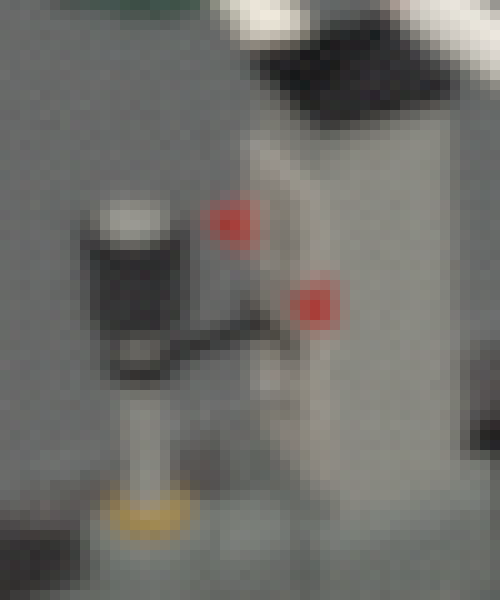

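The tabs sit at a mean of (282.0,266.0) in the side view. The pointer bar centre is at about (282,272.3), which is about 6.3 px below, or roughly 12 mm at 0.53 px/mm. Triangulation puts the marker at 33.5–34.5 mm. Next I'll pinch the knob.

Run:
```python
from h import *
s,_,_=grab("side"); cv2.imwrite("pics/ref_side.png",s)
bot.command_gripper(.42,20)
bot.move_ptp([.456,.0534,.20],down(176.3))
bot.move_linear([.456,.0534,.109],feed=.08); bot.sleep(.2); st()
bot.command_gripper(0.0,22); bot.sleep(.3); st()
```

```text
t18.03 [0.4564 0.0534 0.1095] F [ 0.26 -0.43  0.43] M [-0.02 -0.06 -0.02] open 0.4154 grip 0.0 q [ 0.   -0.15  2.02 -0.    1.28 -1.5 ]
t18.62 [0.4562 0.0536 0.1093] F [-0.26  3.09  4.81] M [0.63 0.11 0.01] open 0.1994 grip 21.8 q [ 0.01 -0.15  2.02  0.    1.28 -1.5 ]
```

Run:
```python
from h import *
p=np.array([.456,.0534,.109])
p[2]+=.001; bot.move_linear(p,feed=.02); bot.sleep(.25); st()
for i in range(5):
    o=np.mean([(bot.sleep(.06),sensors.get_obs()["ft_force"])[1] for _ in range(4)],0)
    print(o.round(2),p.round(4))
    if abs(o[1])<.8: break
    p[1]+=np.sign(o[1])*.0004; bot.move_linear(p,feed=.02)
st(); np.save("p.npy",p)
```

```text
t19.12 [0.4557 0.0534 0.1097] F [ 0.6   3.11 -2.01] M [ 0.45 -0.08  0.12] open 0.2057 grip 21.5 q [ 0.   -0.15  2.02 -0.    1.28 -1.5 ]
[-0.22  2.27 -2.1 ] [0.456  0.0534 0.11  ]
[-0.94 -0.51 -1.79] [0.456  0.0538 0.11  ]
t19.84 [0.4559 0.0536 0.1099] F [-1.72 -0.54 -2.3 ] M [-0.12  0.09  0.02] open 0.1994 grip 21.6 q [ 0.01 -0.15  2.02 -0.    1.28 -1.5 ]
```

Run:
```python
from m import *
p=np.load("p.npy"); p[2]+=.011
bot.move_linear(p,feed=.02); bot.sleep(.3); st(); np.save("p.npy",p)
s,L,S=grab("side"); cv2.imwrite("pics/up1s.png",s)
r=cv2.imread("pics/ref_side.png")
f=lambda im:cv2.resize(im[240:295,255:305],None,fx=8,fy=8,interpolation=cv2.INTER_CUBIC)
cv2.imwrite("pics/up1.png",np.hstack([f(r),f(s)])); print(np.round(cen(s,265,245,300,285),2))
```

```text
t20.84 [0.4559 0.0538 0.1209] F [-0.26 -1.78 -2.76] M [-0.23  0.07  0.03] open 0.1995 grip 21.6 q [ 0.01 -0.16  2.01  0.    1.3  -1.5 ]
[[277.46 261.57]
 [286.11 270.16]]
```

View pics/up1.png

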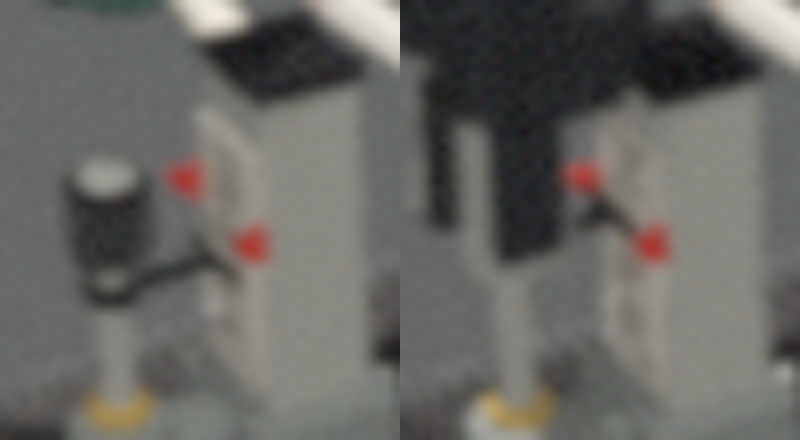

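The left panel (reference) shows the bar well below the tabs. In the right panel the bar, running from about (600,207) to (632,233) in the picture, is close to the tab line but slightly under it. I'll quantify the gap.

Run:
```python
from m import *
s=np.mean([grab("side")[0].astype(float) for _ in range(6)],0); np.save("up1.npy",s)
r=cv2.imread("pics/ref_side.png").astype(float)
for n,im,v0,v1 in(("ref",r,267,279),("up",s,259,273)):
    g=im.mean(2); print(n); print("     ",list(range(276,290)))
    for v in range(v0,v1): print(v,g[v,276:290].round().astype(int).tolist(),"R",(im[v,276:290,2]-im[v,276:290,1]).round().astype(int).tolist())
print(np.round(cen(s,265,245,300,285),2),np.round(cen(r,265,245,300,285),2))
```

```text
ref
      [276, 277, 278, 279, 280, 281, 282, 283, 284, 285, 286, 287, 288, 289]
267 [105, 107, 103, 109, 112, 117, 119, 123, 130, 137, 139, 135, 137, 133] R [-1, -1, 2, 0, 2, 4, 5, 5, 5, 10, 21, 22, 15, 4]
268 [102, 104, 100, 101, 106, 112, 115, 117, 122, 127, 123, 122, 131, 134] R [-1, 0, -1, 1, 0, 2, 5, 8, 15, 29, 47, 50, 31, 10]
269 [103, 103, 96, 88, 96, 109, 113, 111, 109, 111, 103, 109, 120, 129] R [0, -2, 0, 0, 4, 3, 7, 17, 38, 64, 82, 75, 43, 12]
270 [101, 100, 90, 76, 82, 104, 114, 111, 101, 96, 97, 107, 119, 132] R [-1, 0, -2, 0, 2, 3, 6, 21, 56, 92, 108, 87, 49, 14]
271 [97, 94, 87, 74, 68, 83, 104, 113, 107, 102, 96, 105, 119, 130] R [-1, 0, -4, -2, -1, 3, 6, 16, 45, 81, 105, 90, 49, 15]
272 [88, 75, 67, 62, 54, 62, 84, 100, 113, 112, 115, 117, 124, 132] R [-1, -1, -3, 1, 0, 2, 5, 10, 23, 46, 62, 58, 36, 12]
273 [61, 58, 57, 65, 73, 74, 73, 84, 104, 123, 133, 135, 136, 134] R [-4, -2, 2, 1, 2, 2, 0, 5, 11, 15, 23, 20, 13, 5]
274 [63, 66, 77, 92, 106, 111, 99, 84, 95, 120, 141, 142, 138, 137] R [-3, 0, 0, 1, 1, 2, 3, 3, 4, 6, 7, 8, 3, 0]
275 [88, 91, 98, 105, 119, 125, 11
[... 1614 characters left out ...]
 4]
268 [79, 73, 71, 78, 87, 88, 81, 82, 102, 117, 120, 119, 126, 132] R [0, 0, 0, 0, 4, 4, 4, 9, 18, 32, 49, 54, 31, 9]
269 [90, 92, 92, 99, 109, 115, 108, 94, 98, 102, 101, 107, 120, 130] R [-1, 0, -1, 1, 2, 3, 7, 19, 41, 67, 84, 76, 41, 13]
270 [96, 101, 102, 107, 118, 126, 121, 110, 103, 94, 92, 102, 119, 129] R [-2, -1, -2, 0, 2, 4, 8, 21, 55, 92, 109, 89, 48, 14]
271 [102, 104, 105, 108, 118, 125, 122, 117, 110, 99, 96, 102, 117, 129] R [-1, -2, -1, 0, 2, 4, 6, 17, 42, 82, 104, 90, 50, 16]
272 [106, 103, 105, 108, 119, 124, 121, 116, 115, 114, 112, 114, 124, 130] R [-1, -2, -2, 0, 2, 4, 5, 10, 23, 46, 65, 62, 36, 11]
[[277.46 261.56]
 [286.1  270.17]] [[277.97 261.93]
 [286.1  270.19]]
```

Run:
```python
from m import *
_,K,T=grab("top"); _,L,S=grab("side");A=(K,T);B=(L,S)
s=cv2.imread("pics/ref_side.png").astype(float); pl=cv2.imread("pics/placed.png")[:400,:400]
t=cv2.resize(pl,(80,80),interpolation=cv2.INTER_AREA).astype(float)
g=s.mean(2)[253:275,260:277]; print("side knob"); print(g.round().astype(int)[4:16].tolist())
g2=t.mean(2)[40:58,38:60]; print("top knob (315+38,260+40)"); print(g2.round().astype(int).tolist())
# initial rest scene: red centroids, tri
t0=cv2.imread("pics/top0.png");s0=cv2.imread("pics/side0.png")
for a,b in zip(cen(t0,220,295,252,315),cen(s0,200,200,225,225)): print(np.round(a,2),np.round(b,2),tri(a,A,b,B))
```

```text
side knob
[[106, 106, 105, 104, 106, 106, 103, 105, 105, 105, 104, 103, 106, 103, 103, 105, 102], [105, 105, 104, 103, 102, 104, 101, 107, 104, 105, 104, 105, 104, 104, 103, 103, 103], [104, 106, 104, 104, 105, 109, 111, 116, 114, 110, 109, 104, 103, 107, 104, 105, 104], [103, 105, 105, 100, 106, 119, 132, 135, 132, 130, 123, 110, 101, 105, 104, 107, 106], [103, 102, 100, 96, 106, 129, 145, 149, 147, 146, 138, 124, 97, 96, 102, 106, 105], [104, 103, 92, 82, 100, 129, 146, 152, 153, 149, 138, 119, 90, 82, 97, 101, 100], [103, 102, 89, 72, 79, 104, 127, 139, 139, 130, 114, 94, 71, 74, 93, 103, 102], [103, 101, 89, 69, 58, 70, 89, 99, 98, 91, 73, 61, 59, 69, 94, 98, 102], [105, 103, 92, 75, 54, 46, 49, 53, 53, 52, 47, 41, 56, 70, 90, 101, 104], [106, 107, 92, 76, 58, 57, 46, 45, 46, 45, 45, 53, 56, 72, 86, 102, 108], [105, 103, 92, 81, 62, 56, 51, 49, 43, 52, 47, 50, 58, 70, 88, 99, 105], [104, 105, 96, 80, 66, 53, 47, 52, 47, 49, 52, 51, 63, 73, 86, 99, 102]]
top knob (315+38,260+40)
[[75, 66, 43, 44, 45, 67, 90, 110, 107, 57, 55, 104, 118, 80, 28, 31, 35, 37, 32, 38, 48, 47], [213, 18
[... 1298 characters left out ...]
 117, 107, 124, 178, 222, 210, 178, 185, 195, 190, 194, 193, 164], [190, 192, 194, 194, 197, 197, 202, 192, 171, 188, 202, 201, 202, 201, 199, 194, 207, 205, 194, 195, 196, 165], [119, 139, 146, 148, 152, 161, 190, 211, 200, 205, 206, 200, 186, 183, 187, 190, 235, 240, 195, 189, 193, 160], [40, 42, 44, 45, 34, 43, 48, 50, 45, 49, 46, 45, 47, 53, 67, 73, 103, 144, 138, 118, 133, 117], [40, 42, 38, 39, 33, 33, 40, 43, 38, 40, 42, 56, 61, 57, 49, 52, 57, 61, 61, 67, 71, 59]]
[228.32 306.52] [209.51 210.32] (array([0.46784918, 0.33091662, 0.1143246 ]), np.float64(0.0013736210796900755))
[243.45 303.63] [218.22 214.95] (array([0.47368145, 0.29941754, 0.11403438]), np.float64(0.00226813174522862))
```

The knob-top bias is +1.2 mm, so the marker is about 33.5–34 mm. The spindle now reads about 33.3 mm, from both the bar displacement and the arm lift. I'll raise it another 0.5 mm, ease the side force and verify.

Run:
```python
from m import *
p=np.load("p.npy"); p[2]+=.0005; p[1]-=.0002
bot.move_linear(p,feed=.01); bot.sleep(.5); st(); np.save("p.npy",p)
s=np.mean([grab("side")[0].astype(float) for _ in range(5)],0)
t,_,_=grab("top")
print(np.round(cen(s,265,245,300,285),2)); g=s.mean(2)
for c,v,bg in((281,263,125),(282,264,122),(283,264,120)):
    w=np.clip(bg-g[v:v+6,c],0,None); print(c,((v+np.arange(6))*w).sum()/w.sum())
r=cv2.imread("pics/ref_side.png").astype(np.uint8)
f=lambda im:cv2.resize(im[235:355,230:330].astype(np.uint8),None,fx=4,fy=4,interpolation=cv2.INTER_CUBIC)
cv2.imwrite("pics/final.png",np.hstack([f(r),f(s)]))
```

```text
t22.04 [0.456  0.0537 0.1215] F [-0.48  1.19 -3.66] M [0.16 0.05 0.03] open 0.1982 grip 21.6 q [ 0.01 -0.17  2.01  0.    1.3  -1.5 ]
[[277.44 261.51]
 [286.07 270.16]]
281 265.9170643035673
282 266.5945300053107
283 267.1212458286986
```

View pics/final.png

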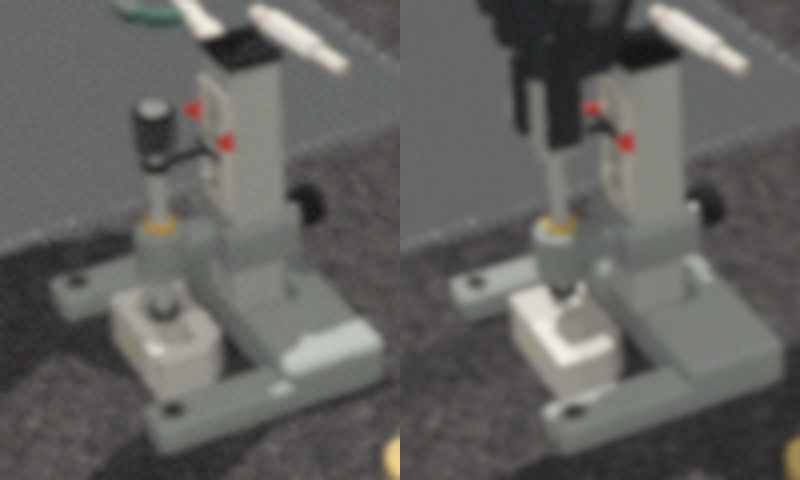

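In the right panel the foot is raised off the sample, the pointer bar lies between the two red tabs, and the gauge and sample have not moved. I'm handing in while holding this pose.

```bash
python3 -c "
from h import *
st(); print(job_done())"
```

```text
t22.34 [0.456  0.0537 0.1215] F [ 0.04  1.17 -2.58] M [0.25 0.08 0.1 ] open 0.2023 grip 21.6 q [ 0.01 -0.17  2.01  0.    1.3  -1.5 ]
the job is handed in; nothing more can be done
None
```

Handed in at 22 s: the comparator stands flat on the granite astride the aluminium sample, and the gripper holds the knob with the spindle at about 33.8 mm, level with the red marker to within about 1 mm by camera measurement.

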